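# Run a batch of gouge handles through the curing box

### The job

Run the next batch of gouge handles through the UV curing box: open its lid fully until it rests on its stop, take out the dark cured handle and lay it on the cork board, and lay every pale handle on the bench flat on the chamber floor, none on top of another. Then close the lid, and only with the lid shut press the green start button fully down and let it spring back. Leave the tin, the mallet and the gouge alone.

Things in the scene. Friction and masses are not known exactly. Their poses are not given: they have to be found in the camera images.
- cabinet: Fixed UV curing box. Open chamber 150 (x) x 280 (y) mm inside, walls 6 mm, floor 25 mm and rim 75 mm above the bench. Origin on the bench under the chamber's centre; x points from the lid's bar to the hinge side, y to the black console (162 x 90 mm, 60 mm high, with the start button) joined to the chamber's +y side. Lid hinge axis along y at x = +81, z = +75.5 mm.
- lid (a joint): Hinge angle of the green lid (166 x 296 x 10 mm, 0.3 kg), rad: 0 closed, 1.75 on its open stop, leaning back, where it stays by its own weight. A soft-close damper (0.3 N m s/rad) lets it sink shut in a few seconds if released below about 1.4 rad.
- lid_bar (a point): Middle of the lid's round steel bar handle, 10 mm in diameter, 100 mm long along the cabinet's y, axis 40 mm off the lid's outer face; 140 mm from the hinge axis along the lid and 50 mm from it square to the lid (closed: x = -59, z = +125.5 mm in the cabinet's frame). Fingers fit between bar and lid; a pinched bar turns in the pads as the lid swings.
- start (a joint): Green round start button in a yellow collar on the console: travel in m, 0 released, 0.006 fully down; springs back. Moves straight down, about 1.5 N to start and 5 N fully down.
- start_top (a point): Centre of the start button's top face (32 mm in diameter), 82 mm above the bench when released.
- fresh1: Freshly lacquered gouge handle, pale wood: squared grip 90 long x 28 x 28 mm with rounded edges, and a copper ferrule 20 mm in diameter and 14 mm long on its +x end. 70 g or so. Origin at the centre of the grip (14 mm above what it lies on); x along the handle. It may be absent.
- fresh2: Freshly lacquered gouge handle, pale wood: squared grip 90 long x 28 x 28 mm with rounded edges, and a copper ferrule 20 mm in diameter and 14 mm long on its +x end. 70 g or so. Origin at the centre of the grip (14 mm above what it lies on); x along the handle. It may be absent.
- fresh3: Freshly lacquered gouge handle, pale wood: squared grip 90 long x 28 x 28 mm with rounded edges, and a copper ferrule 20 mm in diameter and 14 mm long on its +x end. 70 g or so. Origin at the centre of the grip (14 mm above what it lies on); x along the handle. It may be absent.
- fresh4: Freshly lacquered gouge handle, pale wood: squared grip 90 long x 28 x 28 mm with rounded edges, and a copper ferrule 20 mm in diameter and 14 mm long on its +x end. 70 g or so. Origin at the centre of the grip (14 mm above what it lies on); x along the handle. It may be absent.
- cured: The cured gouge handle of the last batch, dark brown wood, same shape and size as the pale ones; it starts lying in the chamber under the closed lid. Origin at the centre of its grip; x along the handle towards the copper ferrule.
- board: Flat cork board, fixed on the bench: 150 (x) x 100 (y) x 6 mm. Origin at the centre of its underside.
- tin: Blue tin of lacquer, 74 mm in diameter, 110 mm high, a bystander. Origin at the centre of its underside.
- mallet: Carver's mallet lying on the bench, white head 68 mm thick, black shaft, a bystander. Origin under its head.
- gouge: Gouge lying on the bench, pale handle and steel blade, 190 mm long, a bystander. Origin under its handle.

How it is judged:
On the way, in this order (a step that is already met when the one before it is completed fails the run):
1. the lid is open and rests on its stop (value of joint lid above 1.68 rad), for 0.3 s.
2. all pale handles lie on the chamber floor, the cured one lies on the cork board, and the lid is shut (x of fresh1 in the frame of cabinet between -0.075 and 0.075 m and y of fresh1 in the frame of cabinet between -0.14 and 0.14 m and z of fresh1 in the frame of cabinet between 0.03 and 0.05 m and x of fresh2 in the frame of cabinet between -0.075 and 0.075 m and y of fresh2 in the frame of cabinet between -0.14 and 0.14 m and z of fresh2 in the frame of cabinet between 0.03 and 0.05 m and x of fresh3 in the frame of cabinet between -0.075 and 0.075 m and y of fresh3 in the frame of cabinet between -0.14 and 0.14 m and z of fresh3 in the frame of cabinet between 0.03 and 0.05 m and x of fresh4 in the frame of cabinet between -0.075 and 0.075 m and y of fresh4 in the frame of cabinet between -0.14 and 0.14 m and z of fresh4 in the frame of cabinet between 0.03 and 0.05 m and x of cured in the frame of board between -0.06 and 0.06 m and y of cured in the frame of board between -0.045 and 0.045 m and z of cured in the frame of board between 0.013 and 0.027 m and value of joint lid below 0.03 rad), for 0.3 s.
3. the start button is pressed fully down with the lid shut (value of joint start above 0.005 m and value of joint lid below 0.03 rad), for 0.05 s.
4. the start button is released (value of joint start below 0.001 m), for 0.1 s.
At the end, for the whole second after the job is handed in: Pale handles lie on the chamber floor (centre within 75 mm in x, 140 mm in y of its centre, z 30 to 50 mm); the cured one on the board (within 60 mm in x, 45 mm in y, z 13 to 27 mm); lid below 0.03 rad; button pressed over 5 mm with the lid shut, then below 1 mm; all at rest (all of step 2 and value of joint start below 0.001 m and linear speed of each of fresh1, fresh2, fresh3, fresh4, cured below 0.02 m/s); the robot touches nothing.
It fails at once if the start button is pressed while the lid is not shut (value of joint start above 0.003 m and value of joint lid above 0.06 rad).
It fails at once if the tin is disturbed (distance of tin from where it was at the start of the episode above 0.03 m).
It fails at once if the mallet is disturbed (distance of mallet from where it was at the start of the episode above 0.03 m).
It fails at once if the gouge is disturbed (distance of gouge from where it was at the start of the episode above 0.03 m).
Of fresh1, fresh2, fresh3, fresh4 only 2 to 4 are there at a start; the rules pass over those that are not, and their reading is None.
At some moment in a run one of fresh1, fresh2, fresh3, fresh4, cured may be knocked a few centimetres aside while the robot is not near it.
Once in a run the grip may slacken for a moment while it holds something.
It also fails if it takes over 210 s, if anything falls off the work surface, if the arm or the gripper's body presses on something with over 40 N, if the wrist force passes 120 N, or if a joint passes its speed limit or range.

### The arm

A 6-joint arm with a two-finger parallel gripper is mounted at the origin on the work surface. World frame = base frame: x ahead of the robot, y to its left, z up, the work surface at z = 0. Lengths are in m, angles in rad, forces in N, time in s.
With the tool pointing down it reaches from about 0.325 to 0.75 m from the base axis. Payload 7.6 kg.
Tool frame: the origin (TCP) lies at the very end of the fingers, on their centre line; the grasp point (between the pads) lies behind it (ctrl.grasp_offset is the z of the grasp point in the tool frame, in m); z points along the fingers, y is the line along which they close (so a half turn about z gives the same grasp; the last joint's range is limited). The gripper opens to 85 mm and grips with 20 to 120 N. Pads are 22 mm wide; open, the fingers measure 114 mm over their backs; the gripper's body (76 mm by 85 mm) begins 54 mm behind the grasp point. The pads swing forward as they close: fully open they stand 13 mm farther back than shut.
Start: joints at [-1.349, 0.052, 1.401, -0, 1.689, -0.07], TCP at [0.151, -0.503, 0.231] pointing down, gripper open.
Joint ranges: [-2.9, 2.9], [-0.91, 2.17], [0.12, 2.37], [-1.06, 4.2], [0.26, 2.73], [-2.93, 2.93]. Speed limits (rad/s): [2.57, 2.57, 3.01, 3.14, 3.14, 3.14].

### API

Orientations are given as a rotation vector (axis times angle).
In Python, from bench import ctrl, imaging, order gives the robot as it stands. The module is installed in compiled form; this text tells all that it offers.
- The arm moves only by the shell command python3 -m inch 'ROWS' [OPENING] [FORCE]. ROWS is JSON, a list of rows, each a list of 6 numbers: the shift along the tool's x, y, z each as a share of 250 mm, from -1 to 1, then the turn, a rotation vector about the tool's x, y, z each as a share of pi rad, from -1 to 1. A call has 1 to 20 rows; each row is the pose to reach, as a shift and turn from the pose commanded when the call began, along the tool's axes at that moment, turning the shorter way round; what a row does not reach only later rows make up. A row lasts 1/10 s, in which the tool goes at most 50 mm and 8.59 degrees, less where a joint would pass 70% of its speed; a pose out of reach is approached as far as the arm can. A call with a number of a shift or a turn outside -1 to 1 is refused whole. A call with a gripper value outside its range is refused whole. OPENING is the opening, from 0 (shut) to 1 (fully open), set as the call begins (- or left out, the last holds). The fingers move at their own pace and stop on an object; FORCE is the grip in N (left out, the last holds). Time passes only in rows, so rows that repeat a pose let the fingers close. It gives the time, the measured TCP pose, the force, the opening and the grip force at its end, in the units of the state.
- ctrl.get_obs(): the state, without advancing time (a new reading comes with each control period).
- imaging.capture(name): name is "scene" or "top" or "wrist"; returns a dict with "pixels" (400x640x3 uint8, blue, green, red), "range_z" (400x640 float32, m along the optical axis (not along the pixel's ray), 0 where there is no reading), "intrinsics" (3x3 intrinsics, pixels), "R" (3x3) and "t" (3): a world point X has camera coordinates R X + t. Camera axes: x right, y down, z forward; pixel columns grow to the right and rows downward; lengths in m; the calibration is good to about 2 mm. The wrist camera is an equidistant fisheye: a pixel r from the principal point sees the ray r / f radians off the axis. A picture is of the moment at which its call begins.
- order.hand_in(): hands the job in; it is judged then, once.
The state is a dict: "time_s": time; "joint_pos": joint angles; "joint_vel": joint speeds; "joint_torque": joint torques, N m; "ee_pos": TCP position; "eef_rot": TCP orientation; "contact_force": force on the tool from outside, world axes, zero at the start; "ft_torque": the same for the moment, N m; "width": finger opening in m; "grip_force": force on a finger pad.
Only numpy, scipy, OpenCV 4.12 (cv2) and the standard library are available. Lean on these libraries where they do the work, as an engineer would, in place of code of your own. Each camera call takes 0.05 s, during which the arm holds its last target. There are 200 camera calls.

## Working session

There is one attempt and no reset: what is moved stays moved. The work goes in short steps, Python scripts to look and compute and a shell command to move; the robot and the scene stay as the last step left them, time stands still between calls to the robot, and variables do not carry over. Pictures are saved under pics/ and viewed, at most 14 in all, crops included, and the job is handed in when it is done.

```bash
mkdir -p pics
python3 - <<'E'
from bench import ctrl, imaging
import cv2,numpy as np
o=ctrl.get_obs(); print({k:np.round(v,3) for k,v in o.items()}, ctrl.grasp_offset)
for n in ("scene","top"):
    c=imaging.capture(n); cv2.imwrite(f"pics/{n}0.png",c["pixels"]); print(n,c["intrinsics"],c["R"],c["t"])
E
```

```text
{'time_s': np.float64(0.0), 'joint_pos': array([-1.349,  0.053,  1.402, -0.   ,  1.689, -0.07 ]), 'joint_vel': array([-0.   , -0.001, -0.001, -0.   ,  0.001, -0.   ]), 'joint_torque': array([ 1.0000e-03, -3.8166e+01, -3.6018e+01,  0.0000e+00,  6.0000e-03,
       -0.0000e+00]), 'ee_pos': array([ 0.151, -0.502,  0.23 ]), 'eef_rot': array([-3.107, -0.456,  0.   ]), 'contact_force': array([-0.349,  0.109, -0.753]), 'ft_torque': array([ 0.027, -0.032, -0.001]), 'grip_force': np.float64(0.0), 'width': np.float64(0.085)} -0.0187
scene [[482.79973006   0.         317.0506072 ]
 [  0.         482.79973006 198.57338438]
 [  0.           0.           1.        ]] [[-0.02447203  0.99968073  0.00628964]
 [ 0.70938785  0.02179806 -0.70448118]
 [-0.70439336 -0.01277829 -0.7096948 ]] [ 0.05087616 -0.28812642  1.58828626]
top [[458.44240555   0.         311.45836457]
 [  0.         458.44240555 202.54092128]
 [  0.           0.           1.        ]] [[ 0.01705191 -0.99985309  0.00173986]
 [-0.97166839 -0.01698145 -0.23573752]
 [ 0.23573244  0.00232921 -0.97181521]] [-0.04610052  0.53841836  1.26103471]
```

View pics/scene0.png

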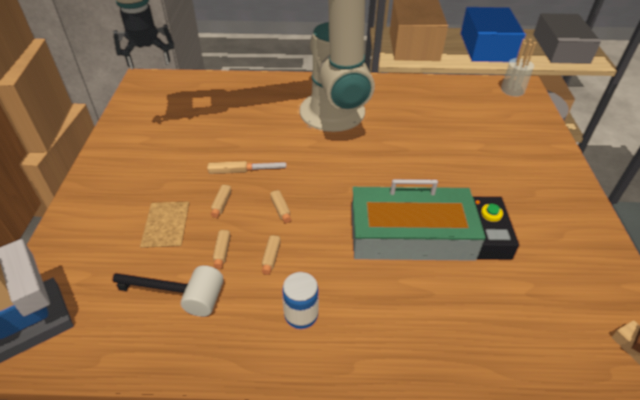

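View pics/top0.png

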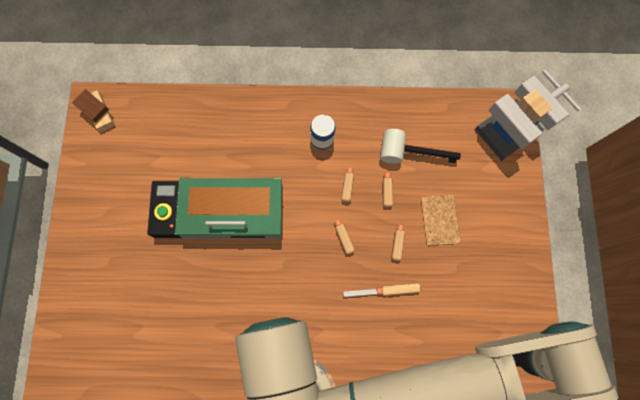

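The views show four pale handles at top-view pixels (347,186), (387,190), (344,238) and (398,243). The board is at (440,219). The cabinet is at (230,208), with its console towards +y and the lid bar on the robot's side.

```bash
cat > h.py <<'E'
from bench import ctrl, imaging
import cv2,numpy as np
from scipy.spatial.transform import Rotation as Ro
np.set_printoptions(suppress=True,precision=4)
def cloud(c):
    v,u=np.mgrid[:400,:640]; K=c["intrinsics"]; z=c["range_z"]
    P=np.stack([(u-K[0,2])/K[0,0]*z,(v-K[1,2])/K[1,1]*z,z],-1)
    return (P-c["t"])@c["R"]
def ray(c,u,v,zp):
    K=c["intrinsics"]; d=c["R"].T@np.array([(u-K[0,2])/K[0,0],(v-K[1,2])/K[1,1],1]); o=-c["R"].T@c["t"]
    return o+d*(zp-o[2])/d[2]
def blobs(c,m,zp,amin=30):
    """centre, long-axis yaw, sizes of every blob of mask m on plane zp"""
    out=[]
    n,l,s,_=cv2.connectedComponentsWithStats(m.astype(np.uint8))
    for i in range(1,n):
        if s[i,4]<amin: continue
        v,u=np.nonzero(l==i)
        W=np.array([ray(c,a,b,zp)[:2] for a,b in zip(u,v)],np.float32)
        (cx,cy),_,_=r=cv2.minAreaRect(W); b=cv2.boxPoints(r); e=[b[1]-b[0],b[2]-b[1]]
        L=[np.linalg.norm(x) for x in e]; k=int(np.argmax(L))
        out.append((np.array([cx,cy]),np.degrees(np.arctan2(e[k][1],e[k][0]))%180,sorted(L),(u.mean(),v.mean()),int(s[i,4])))
    return out
def handles(c,zp=.028,zlo=.014,zhi=.045,show=True):
    P=cloud(c); x=P[...,2]
    m=(x>zlo)&(x<zhi)&(P[...,0]>.2)&(P[...,0]<.8)&(abs(P[...,1])<.6)
    B=blobs(c,m,zp)
    for b in B: print("ctr",b[0],"yaw %.1f"%b[1],"size",np.round(b[2],3),"px",np.round(b[3]),b[4])
    return B
def tcp():
    o=ctrl.get_obs(); return np.array(o["ee_pos"]),Ro.from_rotvec(o["eef_rot"])
def goto(p,yaw=None,tilt=None,nm=""):
    """print shift shares and turn shares to world pos p with tool-down, tool y axis at yaw (deg, mod 180)"""
    q,R=tcp(); s=R.inv().apply(np.array(p)-q)/.25
    t=np.zeros(3)
    if yaw is not None:
        best=None
        for k in (0,180):
            a=np.radians(yaw+k); y=np.array([np.cos(a),np.sin(a),0]); z=np.array([0,0,-1.]); x=np.cross(y,z)
            T=Ro.from_matrix(np.stack([x,y,z],1)); r=(R.inv()*T).as_rotvec()/np.pi
            if best is None or np.linalg.norm(r)<np.linalg.norm(best): best=r
        t=best
    print(nm,"shift",np.round(s,3),"turn",np.round(t,3))
E
python3 - <<'E'
from h import *
c=imaging.capture("top"); P=cloud(c)
handles(c)
g=c["pixels"].astype(int)
hsv=cv2.cvtColor(c["pixels"],cv2.COLOR_BGR2HSV)
def mm(lo,hi,z,nm,a=30):
    m=cv2.inRange(hsv,np.array(lo),np.array(hi))>0
    for b in blobs(c,m&(P[...,0]>.2),z,a): print(nm,b[0],b[1],b[2],b[3],b[4])
# lid/console tops via height
for lo,hi,zp,nm in ((.078,.1,.0855,"lid"),(.05,.068,.06,"console"),(.11,.14,.13,"bar")):
    m=(P[...,2]>lo)&(P[...,2]<hi)&(P[...,0]>.25)&(abs(P[...,1])<.6)
    for b in blobs(c,m,zp): print(nm,b[0],b[1],b[2],b[3],b[4])
mm((45,100,90),(75,255,255),.082,"green",20)
mm((22,150,150),(34,255,255),.075,"yellow",10)
m=(P[...,2]>.003)&(P[...,2]<.010)&(P[...,0]>.25)&(abs(P[...,1])<.6); m=cv2.morphologyEx(m.astype(np.uint8),cv2.MORPH_OPEN,np.ones((5,5)))
for b in blobs(c,m,.006,200): print("board",b[0],b[1],b[2],b[3],b[4])
print(P[219,440],P[350,100])
c=imaging.capture("scene"); 
print("scene");handles(c)
P=cloud(c);m=(P[...,2]>.115)&(P[...,2]<.14)&(P[...,0]>.25)&(abs(P[...,1])<.6)
for b in blobs(c,m,.13,10): print("bar",b[0],b[1],b[2],b[3],b[4])
E
```

```text
ctr [ 0.7741 -0.5882] yaw 36.6 size [0.05 0.09] px [489. 135.] 251
ctr [ 0.7383 -0.0613] yaw 80.5 size [0.036 0.073] px [321. 144.] 77
ctr [ 0.714  -0.3999] yaw 82.7 size [0.039 0.176] px [432. 152.] 365
ctr [ 0.6918 -0.2723] yaw 65.1 size [0.033 0.071] px [389. 159.] 89
ctr [ 0.6064 -0.1443] yaw 172.5 size [0.028 0.104] px [348. 185.] 289
ctr [ 0.5925 -0.2638] yaw 178.9 size [0.027 0.103] px [387. 190.] 312
ctr [0.4416 0.2371] yaw 98.6 size [0.053 0.382] px [221. 236.] 245
ctr [ 0.4482 -0.1323] yaw 22.7 size [0.029 0.104] px [344. 237.] 324
ctr [ 0.4336 -0.2913] yaw 170.6 size [0.029 0.104] px [398. 243.] 331
ctr [ 0.2946 -0.2406] yaw 95.6 size [0.026 0.216] px [390. 290.] 492
lid [ 0.7417 -0.0654] 88.35239 [np.float32(0.036675237), np.float32(0.06856806)] (np.float64(322.2528735632184), np.float64(136.1264367816092)) 87
lid [0.521  0.1978] 90.99413 [np.float32(0.16329221), np.float32(0.2957363)] (np.float64(228.74659685863875), np.float64(205.65497382198953)) 5730
lid [0.5047 0.3858] 5.2233653 [np.float32(0.02824676), np.float32(0.029517291)] (np.float64(161.65882352941176), np.flo
[... 2482 characters left out ...]
43 0.2428] yaw 84.9 size [0.067 0.388] px [434. 252.] 1349
ctr [ 0.7143 -0.4089] yaw 81.7 size [0.037 0.175] px [148. 283.] 615
ctr [ 0.7462 -0.2657] yaw 134.8 size [0.064 0.111] px [204. 303.] 319
ctr [ 0.7757 -0.5899] yaw 34.6 size [0.036 0.08 ] px [ 58. 307.] 328
ctr [ 0.7871 -0.0919] yaw 46.4 size [0.015 0.045] px [290. 318.] 82
ctr [ 0.7878 -0.0427] yaw 133.0 size [0.018 0.05 ] px [312. 318.] 100
bar [0.4766 0.1942] 91.788635 [np.float32(0.020953016), np.float32(0.10980052)] (np.float64(414.9191919191919), np.float64(181.7828282828283)) 198
bar [ 0.8029 -0.592 ] 35.48642 [np.float32(0.052349113), np.float32(0.10699778)] (np.float64(35.422287390029325), np.float64(299.9442815249267)) 341
```

Run:
```python
from h import *
goto([.44,-.2,.26],1,nm="mid"); goto([.464,.197,.20],1,nm="bar above")
```

```text
mid shift [ 1.455 -0.827 -0.116] turn [-0.    -0.    -0.413]
bar above shift [ 2.004 -2.32   0.126] turn [-0.    -0.    -0.413]
```

```bash
python3 -m inch '[[0.14,-0.08,-0.1,0,0,-0.05],[0.28,-0.16,-0.1,0,0,-0.1],[0.42,-0.24,-0.1,0,0,-0.15],[0.56,-0.32,-0.1,0,0,-0.2],[0.7,-0.4,-0.1,0,0,-0.25],[0.84,-0.48,-0.1,0,0,-0.3],[0.95,-0.56,-0.1,0,0,-0.34],[0.95,-0.56,-0.1,0,0,-0.38],[0.95,-0.56,-0.1,0,0,-0.413],[0.95,-0.56,-0.1,0,0,-0.413]]' 0.5 40
python3 - <<'E'
from h import *
goto([.464,.197,.20],1,nm="bar above")
E
```

```text
time_s: 1.2
ee_pos: [0.3384, -0.3001, 0.2562]
eef_rot: [-2.199, -2.243, 0.0]
contact_force: [-0.2, -0.4, -0.4]
width: 0.0426
grip_force: 0.0
bar above shift [1.978 0.542 0.225] turn [-0.    -0.     0.001]
```

```bash
python3 -m inch '[[0.2,0.1,0],[0.4,0.2,0],[0.6,0.3,0],[0.8,0.4,0],[1,0.5,0],[1,0.5,0]]' 2>&1 | tail -1; python3 -m inch '[[0.18,0.1,0,0,0,0],[0.36,0.2,0,0,0,0],[0.54,0.3,0,0,0,0],[0.72,0.4,0,0,0,0],[0.9,0.5,0,0,0,0],[1,0.54,0.05,0,0,0],[1,0.54,0.1,0,0,0]]' 0.5; python3 -m inch '[[0.2,0,0,0,0,0],[0.4,0,0.05,0,0,0],[0.6,0,0.1,0,0,0],[0.8,0,0.1,0,0,0],[0.96,0,0.1,0,0,0],[0.98,0,0.12,0,0,0],[0.98,0,0.12,0,0,0],[0.98,0,0.12,0,0,0]]'
python3 - <<'E'
from h import *
c=imaging.capture("wrist"); cv2.imwrite("pics/w1.png",c["pixels"])
c=imaging.capture("scene"); cv2.imwrite("pics/s1.png",cv2.resize(c["pixels"][100:300,300:540],None,fx=2.5,fy=2.5))
goto([.463,.197,.107],1,nm="bar")
E
```

```text
invalid input at $[0]: expected 6 numbers
time_s: 1.9
ee_pos: [0.4696, -0.0448, 0.2308]
eef_rot: [-2.199, -2.243, -0.001]
contact_force: [-0.3, -1.1, 0.6]
width: 0.0425
grip_force: 0.0
time_s: 2.7
ee_pos: [0.4642, 0.1956, 0.2009]
eef_rot: [2.203, 2.239, -0.002]
contact_force: [0.7, -0.4, 0.4]
width: 0.0429
grip_force: 0.0
bar shift [ 0.006 -0.006  0.378] turn [ 0.     0.    -0.001]
```

View pics/w1.png

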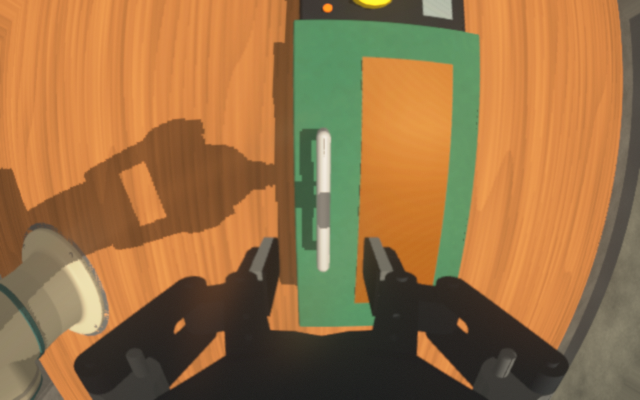

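The fingers, at columns 262 and 378, straddle the bar at (323,200), so I descend and pinch.

```bash
python3 -m inch '[[0,0,0.08,0,0,0],[0,0,0.16,0,0,0],[0,0,0.24,0,0,0],[0,0,0.31,0,0,0],[0,0,0.35,0,0,0],[0,0,0.375,0,0,0],[0,0,0.375,0,0,0]]' ; python3 -m inch '[[0,0,0,0,0,0],[0,0,0,0,0,0],[0,0,0,0,0,0],[0,0,0,0,0,0],[0,0,0,0,0,0],[0,0,0,0,0,0]]' 0 40;  python3 - <<'E'
from h import *
r=np.hypot(.14,.05);a0=np.arctan2(.05,.14)
for th in np.linspace(0,1.78,20)[1:]:
    dx=.14-r*np.cos(a0+th); dz=r*np.sin(a0+th)-.05
    print("%.2f  [0,%.3f,%.3f,0,0,0]"%(th,dx/.25,-dz/.25))
E
```

```text
time_s: 3.5
ee_pos: [0.4641, 0.1965, 0.1073]
eef_rot: [-2.202, -2.241, 0.001]
contact_force: [-0.1, -0.4, 0.1]
width: 0.043
grip_force: 0.0
time_s: 4.1
ee_pos: [0.4658, 0.1971, 0.1087]
eef_rot: [2.199, 2.239, 0.006]
contact_force: [7.6, -0.3, -1.7]
width: 0.0084
grip_force: 39.1
0.09  [0,0.021,-0.052,0,0,0]
0.19  [0,0.047,-0.101,0,0,0]
0.28  [0,0.077,-0.147,0,0,0]
0.37  [0,0.112,-0.191,0,0,0]
0.47  [0,0.151,-0.231,0,0,0]
0.56  [0,0.193,-0.268,0,0,0]
0.66  [0,0.238,-0.300,0,0,0]
0.75  [0,0.286,-0.328,0,0,0]
0.84  [0,0.337,-0.351,0,0,0]
0.94  [0,0.389,-0.370,0,0,0]
1.03  [0,0.443,-0.383,0,0,0]
1.12  [0,0.499,-0.391,0,0,0]
1.22  [0,0.554,-0.395,0,0,0]
1.31  [0,0.610,-0.393,0,0,0]
1.41  [0,0.665,-0.385,0,0,0]
1.50  [0,0.719,-0.373,0,0,0]
1.59  [0,0.772,-0.355,0,0,0]
1.69  [0,0.823,-0.333,0,0,0]
1.78  [0,0.872,-0.306,0,0,0]
```

```bash
python3 -m inch '[[0,0.021,-0.052,0,0,0],[0,0.047,-0.101,0,0,0],[0,0.077,-0.147,0,0,0],[0,0.112,-0.191,0,0,0],[0,0.151,-0.231,0,0,0],[0,0.193,-0.268,0,0,0],[0,0.238,-0.3,0,0,0],[0,0.286,-0.328,0,0,0],[0,0.337,-0.351,0,0,0],[0,0.389,-0.37,0,0,0],[0,0.443,-0.383,0,0,0],[0,0.499,-0.391,0,0,0],[0,0.554,-0.395,0,0,0],[0,0.61,-0.393,0,0,0],[0,0.665,-0.385,0,0,0],[0,0.719,-0.373,0,0,0],[0,0.772,-0.355,0,0,0],[0,0.823,-0.333,0,0,0],[0,0.845,-0.32,0,0,0],[0,0.845,-0.32,0,0,0]]';  python3 - <<'E'
from h import *
c=imaging.capture("scene"); cv2.imwrite("pics/s2.png",cv2.resize(c["pixels"][80:300,300:560],None,fx=2.5,fy=2.5))
E
```

```text
time_s: 6.1
ee_pos: [0.676, 0.2005, 0.189]
eef_rot: [2.201, 2.24, 0.002]
contact_force: [-0.2, -1.4, 4.8]
width: 0.008
grip_force: 47.1
```

View pics/s2.png

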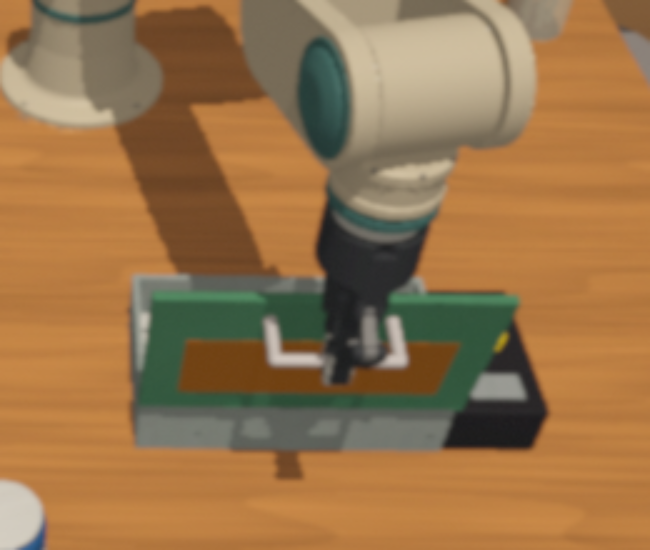

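The lid stands open and leans back with the bar still pinched. I release it with a small opening and back off upwards.

```bash
python3 -m inch '[[0,0.01,0,0,0,0],[0,0.01,0,0,0,0],[0,0.01,0,0,0,0],[0,0.01,-0.06,0,0,0],[0,0.01,-0.12,0,0,0],[0,0.01,-0.2,0,0,0],[0,0.01,-0.3,0,0,0],[0,0.01,-0.4,0,0,0],[0,-0.19,-0.45,0,0,0],[0,-0.39,-0.45,0,0,0],[0,-0.59,-0.45,0,0,0],[0,-0.75,-0.45,0,0,0],[0,-0.75,-0.45,0,0,0],[0,-0.75,-0.45,0,0,0]]' 0.3;  python3 - <<'E'
from h import *
c=imaging.capture("wrist"); cv2.imwrite("pics/w3.png",c["pixels"])
c=imaging.capture("top"); cv2.imwrite("pics/t3.png",cv2.resize(c["pixels"][100:320,120:480],None,fx=2.2,fy=2.2))
P=cloud(c)
# lid angle from top-cloud: highest points
m=(P[...,0]>.58)&(P[...,0]<.7)&(P[...,1]>.06)&(P[...,1]<.34)&(P[...,2]>.21)&(P[...,2]<.26)
print(m.sum(),P[m].mean(0) if m.any() else 0, "expected lid edge at 1.75:", .604-.166*np.cos(1.75), .0755+.166*np.sin(1.75))
E
```

```text
time_s: 7.55
ee_pos: [0.4876, 0.1977, 0.3019]
eef_rot: [2.199, 2.242, 0.004]
contact_force: [0.5, -0.5, 0.8]
width: 0.0254
grip_force: 0.0
500 [0.6367 0.1359 0.2273] expected lid edge at 1.75: 0.6335888452378157 0.23884166718107352
```

View pics/w3.png

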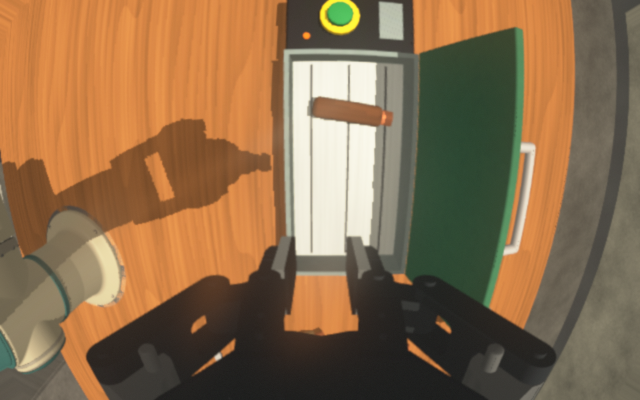

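The lid rests open. The cured handle lies near the chamber's +y end, at wrist pixels (315..390, 110), slightly turned.

```bash
cat >> h.py <<'E'
_ray=ray
def ray(c,u,v,zp):
    if not c.get("fish"): return _ray(c,u,v,zp)
    K=c["intrinsics"]; a=np.array([u-K[0,2],v-K[1,2]]); r=np.hypot(*a)+1e-9; th=r/K[0,0]
    d=c["R"].T@np.array([*(a/r*np.sin(th)),np.cos(th)]); o=-c["R"].T@c["t"]
    return o+d*(zp-o[2])/d[2]
def wrist():
    c=imaging.capture("wrist"); c["fish"]=1; return c
E
python3 - <<'E'
from h import *
for nm,c in (("w",wrist()),("top",imaging.capture("top"))):
    p=c["pixels"]; hsv=cv2.cvtColor(p,cv2.COLOR_BGR2HSV)
    m=cv2.inRange(hsv,np.array((0,90,20)),np.array((18,255,150)))>0
    W=np.zeros((400,640),bool)
    for b in blobs(c,m,.053,60):
        if .42<b[0][0]<.62 and .04<b[0][1]<.36: print(nm,b)
c=wrist()
# chamber inner outline: white floor
p=c["pixels"]; hsv=cv2.cvtColor(p,cv2.COLOR_BGR2HSV); print(hsv[180,300],hsv[110,350],hsv[110,325])
for uv in ((290,60),(290,255),(408,60),(408,255)): print(uv,ray(c,*uv,.025))
t=imaging.capture("top");m=cv2.inRange(cv2.cvtColor(t["pixels"],cv2.COLOR_BGR2HSV),np.array((0,0,140)),np.array((40,60,255)))>0
for b in blobs(t,m,.025,300): print("floor",b)
p=t["pixels"][195:245,422:460]; 
hs=cv2.cvtColor(t["pixels"],cv2.COLOR_BGR2HSV); print(hs[219,440],hs[219,480],hs[200,300])
for uv in ((421,197),(454,194),(460,243),(427,246)): print("board corner",ray(t,*uv,.006))
E
```

```text
w (array([0.5203, 0.2686]), np.float32(173.1692), [np.float32(0.025356213), np.float32(0.08693765)], (np.float64(350.6248037676609), np.float64(114.01726844583987)), 637)
top (array([0.425, 0.108]), np.float32(109.84256), [np.float32(0.06902412), np.float32(0.14792788)], (np.float64(257.3778705636743), np.float64(242.11899791231733)), 479)
[ 24  20 242] [ 12 139 152] [ 13 127 157]
(290, 60) [0.446  0.3369 0.025 ]
(290, 255) [0.4454 0.0569 0.025 ]
(408, 60) [0.6053 0.344  0.025 ]
(408, 255) [0.6265 0.0577 0.025 ]
floor (array([ 0.5272, -0.05  ]), np.float32(89.80505), [np.float32(1.0805728), np.float32(2.073942)], (np.float64(355.02632228530393), np.float64(126.98615443304983)), 44563)
floor (array([ 0.7974, -0.0668]), np.float32(91.01745), [np.float32(0.066686414), np.float32(0.07151166)], (np.float64(322.53092783505156), np.float64(125.1340206185567)), 388)
floor (array([ 0.7418, -0.2845]), np.float32(172.91512), [np.float32(0.065743744), np.float32(0.094036356)], (np.float64(393.139896373057), np.float64(143.23316062176167)), 579)
floor (array([0.6608, 0.8778]), np.float32(29.693098), [np.float32(0.053414203), np.float32(0.12360676)], (np.float64(10.83388704318937), np.float64(162.96677740863788)), 301)
floor (array([0.5083, 0.1346]), np.float32(92.18636), [np.float32(0.11191048), np.float32(0.15225415)], (np.float64(255.75322391559203), np.float64(214.2596717467761)), 1706)
[ 15 136 200] [ 12 156 198] [ 12 155 192]
board corner [ 0.5764 -0.3685  0.006 ]
board corner [ 0.5876 -0.4691  0.006 ]
board corner [ 0.4377 -0.4785  0.006 ]
board corner [ 0.4271 -0.3804  0.006 ]
```

View pics/t3.png

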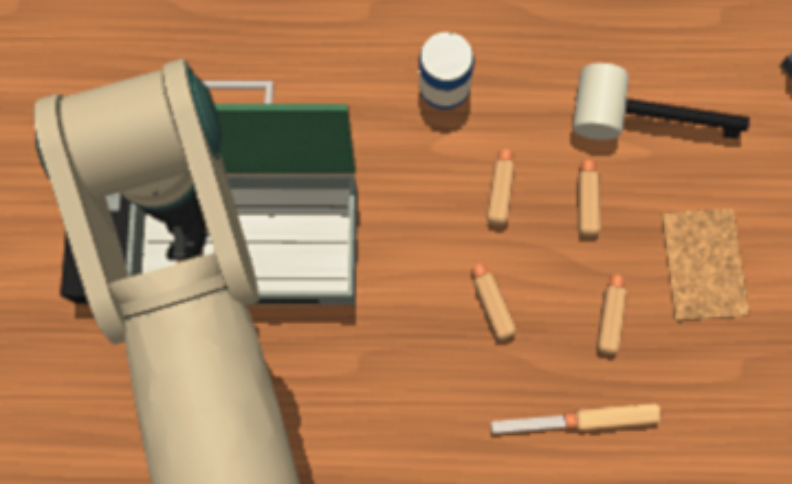

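t3 shows four pale handles unmoved, the board to their right at crop pixels (705,265), and the chamber open. Next I move above the cured handle.

Run:
```python
from h import *
goto([.520,.2686,.15],83.2,nm="cured above")
```

```text
cured above shift [0.283 0.131 0.599] turn [-0.    -0.    -0.457]
```

```bash
python3 -m inch '[[0.06,0.03,0.05,0,0,-0.046],[0.12,0.06,0.1,0,0,-0.092],[0.18,0.09,0.15,0,0,-0.138],[0.24,0.12,0.2,0,0,-0.184],[0.283,0.131,0.25,0,0,-0.23],[0.283,0.131,0.3,0,0,-0.276],[0.283,0.131,0.35,0,0,-0.322],[0.283,0.131,0.4,0,0,-0.368],[0.283,0.131,0.5,0,0,-0.414],[0.283,0.131,0.6,0,0,-0.457],[0.283,0.131,0.6,0,0,-0.457],[0.283,0.131,0.6,0,0,-0.457]]' 0.55
python3 - <<'E'
from h import *
goto([.520,.2686,.030],83.2,nm="cured")
c=wrist(); cv2.imwrite("pics/w4.png",c["pixels"])
E
```

```text
time_s: 9.05
ee_pos: [0.5195, 0.2687, 0.1501]
eef_rot: [-0.189, -3.135, 0.001]
contact_force: [-1.6, -0.6, 0.6]
width: 0.0468
grip_force: 0.0
cured shift [-0.002 -0.     0.481] turn [-0.    -0.    -0.001]
```

View pics/w4.png

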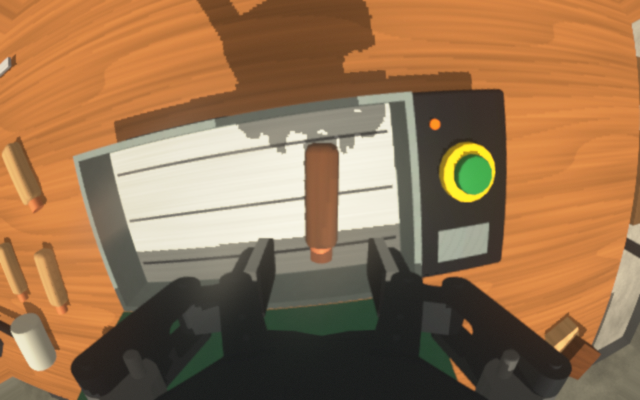

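The handle at column 321 is centred between the fingers (columns 260 and 382) and aligned with them. I descend, grip and lift.

```bash
python3 -m inch '[[0,0,0.12,0,0,0],[0,0,0.24,0,0,0],[0,0,0.34,0,0,0],[0,0,0.42,0,0,0],[0,0,0.48,0,0,0],[0,0,0.48,0,0,0]]'; python3 -m inch '[[0,0,0,0,0,0],[0,0,0,0,0,0],[0,0,0,0,0,0],[0,0,0,0,0,0],[0,0,0,0,0,0]]' 0 40; python3 -m inch '[[0,0,-0.06,0,0,0],[0,0,-0.16,0,0,0],[0,0,-0.32,0,0,0],[0,0,-0.5,0,0,0],[0,0,-0.7,0,0,0],[0,0,-0.7,0,0,0]]';python3 - <<'E'
from h import *
goto([.507,-.1,.205],94.6,nm="mid");goto([.507,-.424,.205],94.6,nm="board")
E
```

```text
time_s: 9.7
ee_pos: [0.5188, 0.2686, 0.029]
eef_rot: [-0.185, -3.134, 0.002]
contact_force: [-0.1, 0.3, 0.1]
width: 0.0469
grip_force: 0.0
time_s: 10.2
ee_pos: [0.5203, 0.2693, 0.0319]
eef_rot: [0.183, 3.133, 0.002]
contact_force: [0.1, -0.0, 6.7]
width: 0.0274
grip_force: 40.2
time_s: 10.8
ee_pos: [0.5217, 0.2699, 0.2152]
eef_rot: [0.182, 3.123, 0.011]
contact_force: [0.8, 0.5, 0.1]
width: 0.0273
grip_force: 39.5
mid shift [-0.113 -1.477  0.031] turn [ 0.002  0.004 -0.063]
board shift [-0.264 -2.764  0.023] turn [ 0.002  0.004 -0.063]
```

```bash
R='x'; python3 -m inch '[[-0.01,-0.1,0,0,0,-0.01],[-0.03,-0.28,0,0,0,-0.02],[-0.05,-0.46,0,0,0,-0.03],[-0.07,-0.64,0,0,0,-0.04],[-0.08,-0.82,0,0,0,-0.05],[-0.09,-1,0,0,0,-0.062]]'; python3 -m inch '[[0.07,-0.18,0,0,0,0],[0.07,-0.36,0,0,0,0],[0.07,-0.54,0,0,0,0],[0.07,-0.72,0,0,0,0],[0.07,-0.88,0,0,0,0],[0.07,-0.92,0,0,0,0]]';python3 - <<'E'
from h import *
goto([.507,-.424,.20],94.6,nm="board");goto([.507,-.424,.016],94.6,nm="board down")
E
```

```text
time_s: 11.4
ee_pos: [0.5119, 0.0161, 0.2054]
eef_rot: [-0.125, 3.139, -0.0]
contact_force: [0.2, 0.2, -0.2]
width: 0.0271
grip_force: 39.6
time_s: 12.0
ee_pos: [0.5123, -0.2163, 0.205]
eef_rot: [0.116, -3.139, 0.001]
contact_force: [0.5, 0.1, -0.8]
width: 0.0271
grip_force: 39.6
board shift [ 0.083 -0.827  0.021] turn [-0.    -0.    -0.002]
board down shift [ 0.082 -0.827  0.757] turn [-0.    -0.    -0.002]
```

```bash
python3 -m inch '[[0.02,-0.18,0,0,0,0],[0.04,-0.36,0,0,0,0],[0.06,-0.54,0,0,0,0],[0.08,-0.72,0,0,0,0],[0.082,-0.82,0.1,0,0,0],[0.082,-0.827,0.25,0,0,0],[0.082,-0.827,0.4,0,0,0],[0.082,-0.827,0.53,0,0,0],[0.082,-0.827,0.64,0,0,0],[0.082,-0.827,0.7,0,0,0],[0.082,-0.827,0.74,0,0,0],[0.082,-0.827,0.762,0,0,0],[0.082,-0.827,0.762,0,0,0]]'; python3 -m inch '[[0,0,0,0,0,0],[0,0,0,0,0,0],[0,0,0,0,0,0],[0,0,-0.05,0,0,0],[0,0,-0.15,0,0,0],[0,0,-0.3,0,0,0],[0,0,-0.48,0,0,0],[0,0,-0.66,0,0,0],[0,0.1,-0.8,0,0,0],[0,0.3,-0.8,0,0,0],[0,0.45,-0.8,0,0,0],[0,0.45,-0.8,0,0,0]]' 0.6;python3 - <<'E'
from h import *
t=imaging.capture("top"); cv2.imwrite("pics/t5.png",cv2.resize(t["pixels"][100:320,120:500],None,fx=2.1,fy=2.1)); handles(t)
E
```

```text
time_s: 13.3
ee_pos: [0.509, -0.4206, 0.015]
eef_rot: [-0.123, 3.139, -0.001]
contact_force: [-0.4, 0.9, -1.5]
width: 0.0274
grip_force: 39.8
time_s: 14.5
ee_pos: [0.5002, -0.3046, 0.2167]
eef_rot: [-0.129, 3.137, -0.001]
contact_force: [-0.0, -0.7, 0.4]
width: 0.0515
grip_force: 0.0
ctr [ 0.7641 -0.5783] yaw 5.4 size [0.055 0.079] px [489. 135.] 245
ctr [ 0.7386 -0.0614] yaw 80.5 size [0.036 0.073] px [321. 144.] 81
ctr [ 0.7006 -0.266 ] yaw 44.7 size [0.046 0.083] px [389. 157.] 92
ctr [ 0.7175 -0.3412] yaw 77.6 size [0.036 0.056] px [412. 149.] 106
ctr [ 0.6062 -0.1443] yaw 172.5 size [0.028 0.105] px [347. 185.] 295
ctr [ 0.5925 -0.2638] yaw 178.9 size [0.027 0.103] px [387. 189.] 290
ctr [0.5311 0.2031] yaw 91.0 size [0.146 0.282] px [230. 208.] 4544
ctr [ 0.5169 -0.4172] yaw 177.3 size [0.03  0.062] px [439. 213.] 139
ctr [ 0.4481 -0.1322] yaw 23.0 size [0.029 0.104] px [344. 237.] 321
ctr [0.4437 0.0976] yaw 100.0 size [0.017 0.098] px [266. 236.] 62
ctr [0.4402 0.2913] yaw 91.0 size [0.003 0.277] px [200. 236.] 156
ctr [ 0.303  -0.3252] yaw 96.1 size [0.026 0.046] px [412. 288.] 124
```

View pics/t5.png

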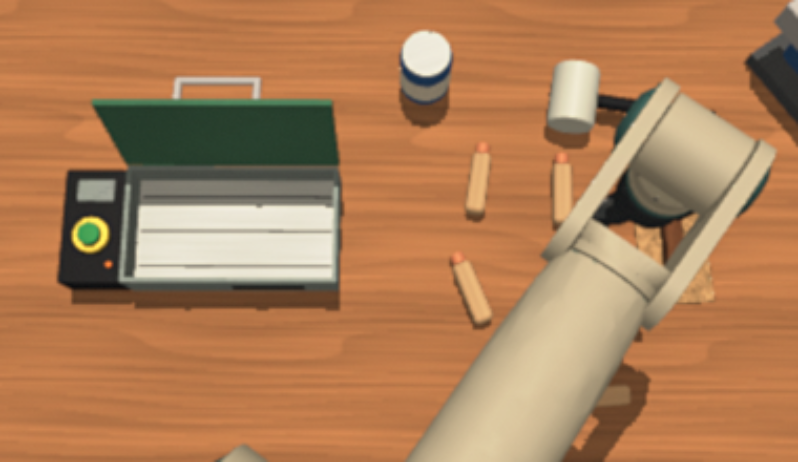

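The cured handle lies on the board, at about (672,250) in the crop, and the chamber is empty. First pale handle: the one at (0.586,-0.264).

Run:
```python
from h import *
goto([.5855,-.2637,.008],88.9,nm="B")
```

```text
B shift [-0.353  0.145  0.834] turn [-0.     0.001  0.032]
```

```bash
python3 -m inch '[[-0.12,0.05,0.05,0,0,0.015],[-0.24,0.1,0.15,0,0,0.03],[-0.353,0.145,0.3,0,0,0.032],[-0.353,0.145,0.45,0,0,0.032],[-0.353,0.145,0.6,0,0,0.032],[-0.353,0.145,0.72,0,0,0.032],[-0.353,0.145,0.8,0,0,0.032],[-0.353,0.145,0.833,0,0,0.032],[-0.353,0.145,0.833,0,0,0.032]]'; python3 -m inch '[[0,0,0,0,0,0],[0,0,0,0,0,0],[0,0,0,0,0,0],[0,0,0,0,0,0],[0,0,0,0,0,0]]' 0 40; python3 -m inch '[[0,0,-0.06,0,0,0],[0,0,-0.16,0,0,0],[0,0,-0.32,0,0,0],[0,0,-0.5,0,0,0],[0,0,-0.6,0,0,0]]';python3 - <<'E'
from h import *
goto([.5145,.288,.17],91,nm="P1")
E
```

```text
time_s: 15.45
ee_pos: [0.5847, -0.2659, 0.0055]
eef_rot: [-0.036, -3.14, -0.001]
contact_force: [-0.2, 0.4, -0.2]
width: 0.0511
grip_force: 0.0
time_s: 15.95
ee_pos: [0.5862, -0.2661, 0.0086]
eef_rot: [0.035, 3.138, -0.003]
contact_force: [-0.8, -1.8, 5.0]
width: 0.0274
grip_force: 41.3
time_s: 16.45
ee_pos: [0.586, -0.2657, 0.162]
eef_rot: [0.035, 3.136, -0.004]
contact_force: [0.5, -0.6, 0.3]
width: 0.0271
grip_force: 40.5
P1 shift [ 0.335  2.208 -0.04 ] turn [-0.001  0.002 -0.013]
```

```bash
python3 -m inch '[[0.02,0.1,-0.04,0,0,0],[0.06,0.28,-0.08,0,0,0],[0.1,0.46,-0.12,0,0,-0.005],[0.15,0.64,-0.14,0,0,-0.01],[0.19,0.82,-0.14,0,0,-0.013],[0.22,1,-0.14,0,0,-0.013]]'; python3 -m inch '[[0.04,0.18,0,0,0,0],[0.08,0.36,0,0,0,0],[0.11,0.54,0,0,0,0],[0.115,0.72,0,0,0,0],[0.115,0.88,0,0,0,0],[0.115,0.98,0,0,0,0],[0.115,1,0,0,0,0],[0.115,1,0,0,0,0]]';python3 - <<'E'
from h import *
goto([.5145,.288,.035],91,nm="P1 down")
E
```

```text
time_s: 17.05
ee_pos: [0.5348, -0.0124, 0.1927]
eef_rot: [-0.029, 3.14, -0.0]
contact_force: [-0.1, 0.4, -1.1]
width: 0.0275
grip_force: 40.5
time_s: 17.85
ee_pos: [0.502, 0.2356, 0.1917]
eef_rot: [-0.031, 3.141, -0.0]
contact_force: [0.6, -1.2, -0.5]
width: 0.0273
grip_force: 40.5
P1 down shift [-0.054  0.209  0.627] turn [-0.     0.     0.001]
```

```bash
python3 -m inch '[[-0.05,0.15,0,0,0,0],[-0.054,0.209,0.1,0,0,0],[-0.054,0.209,0.25,0,0,0],[-0.054,0.209,0.38,0,0,0],[-0.054,0.209,0.48,0,0,0],[-0.054,0.209,0.56,0,0,0],[-0.054,0.209,0.61,0,0,0],[-0.054,0.209,0.625,0,0,0],[-0.054,0.209,0.625,0,0,0]]'; python3 -m inch '[[0,0,0,0,0,0],[0,0,0,0,0,0],[0,0,0,0,0,0],[0,0,-0.06,0,0,0],[0,0,-0.16,0,0,0],[0,0,-0.3,0,0,0],[0,0,-0.46,0,0,0],[0,-0.1,-0.6,0,0,0],[0,-0.28,-0.68,0,0,0],[0,-0.46,-0.68,0,0,0],[0,-0.64,-0.68,0,0,0],[0,-0.82,-0.68,0,0,0],[0,-1,-0.68,0,0,0],[0,-1,-0.68,0,0,0]]' 0.5;python3 - <<'E'
from h import *
handles(imaging.capture("top"))
goto([.599,-.143,.008],82.5,nm="A")
E
```

```text
time_s: 18.75
ee_pos: [0.5152, 0.2872, 0.0354]
eef_rot: [-0.028, 3.141, -0.0]
contact_force: [0.3, -0.8, -0.2]
width: 0.0271
grip_force: 40.6
time_s: 20.15
ee_pos: [0.5196, 0.0333, 0.2067]
eef_rot: [-0.02, 3.14, -0.002]
contact_force: [-0.2, 0.0, -0.1]
width: 0.0424
grip_force: 0.0
ctr [ 0.7643 -0.5786] yaw 5.4 size [0.056 0.079] px [489. 135.] 242
ctr [ 0.7398 -0.2536] yaw 171.3 size [0.008 0.073] px [383. 142.] 31
ctr [ 0.7371 -0.0622] yaw 83.1 size [0.035 0.072] px [321. 144.] 78
ctr [ 0.7102 -0.4001] yaw 80.9 size [0.033 0.175] px [433. 152.] 370
ctr [ 0.6871 -0.2776] yaw 85.3 size [0.016 0.064] px [391. 160.] 69
ctr [ 0.606  -0.1442] yaw 172.6 size [0.028 0.105] px [348. 185.] 296
ctr [0.5299 0.2586] yaw 91.5 size [0.147 0.171] px [213. 207.] 2453
ctr [0.5406 0.0957] yaw 89.7 size [0.061 0.067] px [266. 206.] 394
ctr [ 0.5141 -0.4176] yaw 3.3 size [0.031 0.103] px [440. 217.] 341
ctr [ 0.4481 -0.1322] yaw 23.0 size [0.029 0.104] px [344. 237.] 325
ctr [ 0.4336 -0.2911] yaw 170.6 size [0.029 0.104] px [398. 243.] 329
ctr [0.4401 0.3   ] yaw 91.0 size [0.003 0.26 ] px [196. 236.] 155
ctr [ 0.295  -0.2461] yaw 95.7 size [0.026 0.204] px [392. 290.] 475
A shift [-0.306 -0.719  0.795] turn [-0.     0.001  0.046]
```

```bash
python3 -m inch '[[-0.08,-0.17,0,0,0,0.015],[-0.16,-0.34,0,0,0,0.03],[-0.24,-0.51,0.05,0,0,0.046],[-0.306,-0.66,0.12,0,0,0.046],[-0.306,-0.719,0.25,0,0,0.046],[-0.306,-0.719,0.4,0,0,0.046],[-0.306,-0.719,0.55,0,0,0.046],[-0.306,-0.719,0.68,0,0,0.046],[-0.306,-0.719,0.76,0,0,0.046],[-0.306,-0.719,0.795,0,0,0.046],[-0.306,-0.719,0.795,0,0,0.046]]' 0.6; python3 -m inch '[[0,0,0,0,0,0],[0,0,0,0,0,0],[0,0,0,0,0,0],[0,0,0,0,0,0],[0,0,0,0,0,0]]' 0 40; python3 -m inch '[[0,0,-0.06,0,0,0],[0,0,-0.16,0,0,0],[0,0,-0.32,0,0,0],[0,0,-0.5,0,0,0],[0,0,-0.65,0,0,0],[0,0,-0.74,0,0,0],[0,0,-0.74,0,0,0]]';python3 - <<'E'
from h import *
goto([.5155,.228,.19],91,nm="P2")
E
```

```text
time_s: 21.3
ee_pos: [0.5992, -0.1395, 0.0058]
eef_rot: [-0.196, -3.134, -0.001]
contact_force: [-0.2, -0.2, -0.6]
width: 0.0513
grip_force: 0.0
time_s: 21.8
ee_pos: [0.6007, -0.1407, 0.0086]
eef_rot: [0.198, 3.131, -0.001]
contact_force: [-0.2, 1.6, 6.0]
width: 0.0271
grip_force: 41.3
time_s: 22.5
ee_pos: [0.6007, -0.141, 0.1972]
eef_rot: [0.197, 3.127, -0.003]
contact_force: [0.0, 0.2, -1.2]
width: 0.0273
grip_force: 40.4
P2 shift [0.524 1.421 0.022] turn [-0.001  0.003 -0.046]
```

```bash
python3 -m inch '[[0.08,0.1,0,0,0,-0.01],[0.16,0.26,0,0,0,-0.02],[0.24,0.42,0,0,0,-0.03],[0.32,0.58,0,0,0,-0.046],[0.4,0.74,0,0,0,-0.046],[0.46,0.9,0,0,0,-0.046],[0.524,1,0,0,0,-0.046]]'; python3 -m inch '[[0,0.18,0,0,0,0],[0,0.34,0,0,0,0],[0,0.42,0,0,0,0],[0,0.42,0,0,0,0],[0,0.42,0,0,0,0]]';python3 - <<'E'
from h import *
goto([.5155,.228,.035],91,nm="P2 down")
E
```

```text
time_s: 23.2
ee_pos: [0.4993, 0.1262, 0.1901]
eef_rot: [0.032, -3.14, -0.0]
contact_force: [0.7, 0.4, -1.3]
width: 0.0274
grip_force: 40.4
time_s: 23.7
ee_pos: [0.4983, 0.2286, 0.1902]
eef_rot: [0.03, -3.14, 0.002]
contact_force: [-0.1, -0.7, -0.5]
width: 0.0272
grip_force: 40.4
P2 down shift [-0.07  -0.003  0.621] turn [-0.    -0.001  0.001]
```

```bash
python3 -m inch '[[-0.06,0,0,0,0,0],[-0.07,-0.003,0.1,0,0,0],[-0.07,-0.003,0.25,0,0,0],[-0.07,-0.003,0.38,0,0,0],[-0.07,-0.003,0.48,0,0,0],[-0.07,-0.003,0.56,0,0,0],[-0.07,-0.003,0.6,0,0,0],[-0.07,-0.003,0.62,0,0,0],[-0.07,-0.003,0.62,0,0,0]]'; python3 -m inch '[[0,0,0,0,0,0],[0,0,0,0,0,0],[0,0,0,0,0,0],[0,0,-0.06,0,0,0],[0,0,-0.16,0,0,0],[0,0,-0.3,0,0,0],[0,0,-0.46,0,0,0],[0,-0.1,-0.6,0,0,0],[0,-0.28,-0.68,0,0,0],[0,-0.46,-0.68,0,0,0],[0,-0.64,-0.68,0,0,0],[0,-0.82,-0.68,0,0,0],[0,-1,-0.68,0,0,0],[0,-1,-0.68,0,0,0]]' 0.42;python3 - <<'E'
from h import *
handles(imaging.capture("top"))
goto([.4417,-.135,.008],113,nm="C")
E
```

```text
time_s: 24.6
ee_pos: [0.5165, 0.2279, 0.0363]
eef_rot: [0.028, -3.141, 0.0]
contact_force: [-0.0, 0.1, -0.8]
width: 0.0272
grip_force: 40.4
time_s: 26.0
ee_pos: [0.5208, -0.026, 0.2078]
eef_rot: [-0.02, 3.14, -0.003]
contact_force: [-0.4, 1.0, 0.4]
width: 0.0359
grip_force: 0.0
ctr [ 0.7737 -0.5877] yaw 34.1 size [0.049 0.086] px [489. 135.] 244
ctr [ 0.7109 -0.4011] yaw 80.9 size [0.031 0.173] px [433. 152.] 356
ctr [ 0.6915 -0.2712] yaw 61.4 size [0.033 0.071] px [389. 159.] 85
ctr [0.5308 0.2171] yaw 91.0 size [0.146 0.253] px [227. 207.] 3381
ctr [ 0.5141 -0.4175] yaw 3.3 size [0.032 0.103] px [440. 217.] 343
ctr [ 0.4481 -0.1322] yaw 23.0 size [0.029 0.104] px [344. 237.] 324
ctr [ 0.4333 -0.2912] yaw 170.8 size [0.029 0.104] px [398. 243.] 326
ctr [0.4421 0.265 ] yaw 91.0 size [0.006 0.33 ] px [208. 236.] 189
ctr [ 0.2946 -0.2404] yaw 95.6 size [0.026 0.216] px [389. 290.] 509
C shift [ 0.324 -0.44   0.798] turn [-0.     0.    -0.123]
```

```bash
python3 -m inch '[[0.1,-0.14,0,0,0,-0.04],[0.2,-0.28,0,0,0,-0.08],[0.3,-0.4,0.08,0,0,-0.123],[0.324,-0.44,0.2,0,0,-0.123],[0.324,-0.44,0.35,0,0,-0.123],[0.324,-0.44,0.5,0,0,-0.123],[0.324,-0.44,0.64,0,0,-0.123],[0.324,-0.44,0.74,0,0,-0.123],[0.324,-0.44,0.795,0,0,-0.123],[0.324,-0.44,0.795,0,0,-0.123]]' 0.6; python3 -m inch '[[0,0,0,0,0,0],[0,0,0,0,0,0],[0,0,0,0,0,0],[0,0,0,0,0,0],[0,0,0,0,0,0]]' 0 40; python3 -m inch '[[0,0,-0.06,0,0,0],[0,0,-0.16,0,0,0],[0,0,-0.32,0,0,0],[0,0,-0.5,0,0,0],[0,0,-0.65,0,0,0],[0,0,-0.74,0,0,0],[0,0,-0.74,0,0,0]]';python3 - <<'E'
from h import *
goto([.5165,.168,.19],91,nm="P3")
E
```

```text
time_s: 27.05
ee_pos: [0.4412, -0.1315, 0.0063]
eef_rot: [0.633, -3.074, -0.003]
contact_force: [0.4, 0.6, 0.5]
width: 0.0514
grip_force: 0.0
time_s: 27.55
ee_pos: [0.4433, -0.1331, 0.0094]
eef_rot: [-0.631, 3.074, -0.002]
contact_force: [-0.3, 1.3, 6.4]
width: 0.0272
grip_force: 41.1
time_s: 28.25
ee_pos: [0.4435, -0.1334, 0.1968]
eef_rot: [-0.63, 3.071, -0.007]
contact_force: [-0.5, -0.6, -0.1]
width: 0.0273
grip_force: 40.1
P3 shift [-0.743  0.993  0.026] turn [-0.001  0.002  0.123]
```

```bash
python3 -m inch '[[-0.05,0.07,0,0,0,0.02],[-0.15,0.2,0,0,0,0.04],[-0.26,0.35,0,0,0,0.06],[-0.37,0.5,0,0,0,0.08],[-0.48,0.64,0,0,0,0.1],[-0.59,0.79,0,0,0,0.123],[-0.68,0.91,0,0,0,0.123],[-0.743,0.993,0,0,0,0.123],[-0.743,0.993,0,0,0,0.123],[-0.743,0.993,0,0,0,0.123]]';python3 - <<'E'
from h import *
goto([.5165,.168,.035],91,nm="P3 down")
E
```

```text
time_s: 29.25
ee_pos: [0.5143, 0.1685, 0.1909]
eef_rot: [0.031, -3.139, 0.002]
contact_force: [-0.0, -0.8, -0.8]
width: 0.0274
grip_force: 40.1
P3 down shift [-0.01  -0.002  0.624] turn [-0.    -0.001  0.001]
```

```bash
python3 -m inch '[[-0.01,0,0.1,0,0,0],[-0.01,0,0.25,0,0,0],[-0.01,0,0.38,0,0,0],[-0.01,0,0.48,0,0,0],[-0.01,0,0.56,0,0,0],[-0.01,0,0.6,0,0,0],[-0.01,0,0.622,0,0,0],[-0.01,0,0.622,0,0,0]]'; python3 -m inch '[[0,0,0,0,0,0],[0,0,0,0,0,0],[0,0,0,0,0,0],[0,0,-0.06,0,0,0],[0,0,-0.16,0,0,0],[0,0,-0.3,0,0,0],[0,0,-0.46,0,0,0],[0.02,-0.1,-0.6,0,0,0],[0.06,-0.28,-0.68,0,0,0],[0.1,-0.46,-0.68,0,0,0],[0.14,-0.64,-0.68,0,0,0],[0.18,-0.82,-0.68,0,0,0],[0.22,-1,-0.68,0,0,0],[0.22,-1,-0.68,0,0,0]]' 0.42;python3 - <<'E'
from h import *
handles(imaging.capture("top"))
goto([.4267,-.290,.008],80.6,nm="D")
E
```

```text
time_s: 30.05
ee_pos: [0.5174, 0.168, 0.0369]
eef_rot: [0.028, -3.141, 0.0]
contact_force: [0.1, 0.1, -0.9]
width: 0.0274
grip_force: 40.1
time_s: 31.45
ee_pos: [0.4661, -0.0868, 0.2087]
eef_rot: [-0.019, 3.14, -0.003]
contact_force: [0.9, 0.0, 0.4]
width: 0.0356
grip_force: 0.0
ctr [ 0.7723 -0.5887] yaw 31.7 size [0.049 0.085] px [489. 135.] 248
ctr [ 0.735 -0.066] yaw 91.0 size [0.029 0.068] px [322. 144.] 82
ctr [ 0.7109 -0.4011] yaw 80.9 size [0.031 0.173] px [432. 152.] 368
ctr [ 0.6855 -0.2758] yaw 79.0 size [0.013 0.062] px [390. 160.] 70
ctr [0.5311 0.2032] yaw 91.0 size [0.146 0.282] px [233. 207.] 3670
ctr [ 0.5142 -0.4175] yaw 3.3 size [0.032 0.103] px [440. 217.] 341
ctr [0.5014 0.0523] yaw 1.9 size [0.    0.099] px [281. 218.] 34
ctr [ 0.4333 -0.2912] yaw 170.6 size [0.029 0.105] px [398. 243.] 332
ctr [0.4426 0.2402] yaw 91.0 size [0.006 0.38 ] px [217. 236.] 228
ctr [ 0.2991 -0.286 ] yaw 95.6 size [0.026 0.124] px [399. 289.] 382
ctr [ 0.2879 -0.1757] yaw 95.7 size [0.014 0.086] px [358. 293.] 108
D shift [ 0.173 -0.819  0.802] turn [-0.     0.001  0.057]
```

```bash
python3 -m inch '[[0.04,-0.17,0,0,0,0.02],[0.08,-0.34,0,0,0,0.04],[0.12,-0.51,0,0,0,0.057],[0.15,-0.68,0.05,0,0,0.057],[0.173,-0.819,0.15,0,0,0.057],[0.173,-0.819,0.32,0,0,0.057],[0.173,-0.819,0.5,0,0,0.057],[0.173,-0.819,0.64,0,0,0.057],[0.173,-0.819,0.75,0,0,0.057],[0.173,-0.819,0.8,0,0,0.057],[0.173,-0.819,0.8,0,0,0.057]]' 0.6; python3 -m inch '[[0,0,0,0,0,0],[0,0,0,0,0,0],[0,0,0,0,0,0],[0,0,0,0,0,0],[0,0,0,0,0,0]]' 0 40; python3 -m inch '[[0,0,-0.06,0,0,0],[0,0,-0.16,0,0,0],[0,0,-0.32,0,0,0],[0,0,-0.5,0,0,0],[0,0,-0.65,0,0,0],[0,0,-0.74,0,0,0],[0,0,-0.74,0,0,0]]';python3 - <<'E'
from h import *
goto([.5175,.108,.19],91,nm="P4")
E
```

```text
time_s: 32.6
ee_pos: [0.4276, -0.2869, 0.0062]
eef_rot: [-0.25, -3.13, -0.002]
contact_force: [0.3, 1.1, 1.2]
width: 0.0511
grip_force: 0.0
time_s: 33.1
ee_pos: [0.429, -0.2889, 0.0094]
eef_rot: [0.252, 3.128, -0.003]
contact_force: [-0.7, 1.2, 7.1]
width: 0.0276
grip_force: 41.3
time_s: 33.8
ee_pos: [0.4289, -0.289, 0.1969]
eef_rot: [0.251, 3.124, -0.008]
contact_force: [0.4, -0.7, -0.6]
width: 0.027
grip_force: 40.3
P4 shift [-0.095  1.624  0.022] turn [-0.002  0.002 -0.057]
```

```bash
python3 -m inch '[[0,0.1,0,0,0,-0.02],[0,0.26,0,0,0,-0.03],[-0.02,0.44,0,0,0,-0.057],[-0.04,0.62,0,0,0,-0.057],[-0.06,0.8,0,0,0,-0.057],[-0.095,1,0,0,0,-0.057]]'; python3 -m inch '[[0,0.18,0,0,0,0],[0,0.36,0,0,0,0],[0,0.52,0,0,0,0],[0,0.62,0,0,0,0],[0,0.62,0,0,0,0],[0,0.62,0,0,0,0]]';python3 - <<'E'
from h import *
goto([.5175,.108,.035],91,nm="P4 down")
E
```

```text
time_s: 34.4
ee_pos: [0.4903, -0.0441, 0.1908]
eef_rot: [0.028, -3.14, 0.0]
contact_force: [1.0, -0.8, -1.1]
width: 0.0274
grip_force: 40.3
time_s: 35.0
ee_pos: [0.4874, 0.1093, 0.1909]
eef_rot: [0.031, -3.14, 0.001]
contact_force: [0.2, 0.1, -1.3]
width: 0.027
grip_force: 40.3
P4 down shift [-0.121 -0.007  0.623] turn [-0.    -0.001  0.001]
```

```bash
python3 -m inch '[[-0.12,-0.007,0,0,0,0],[-0.121,-0.007,0.12,0,0,0],[-0.121,-0.007,0.27,0,0,0],[-0.121,-0.007,0.4,0,0,0],[-0.121,-0.007,0.5,0,0,0],[-0.121,-0.007,0.58,0,0,0],[-0.121,-0.007,0.61,0,0,0],[-0.121,-0.007,0.622,0,0,0],[-0.121,-0.007,0.622,0,0,0]]'; python3 -m inch '[[0,0,0,0,0,0],[0,0,0,0,0,0],[0,0,0,0,0,0],[0,0,-0.06,0,0,0],[0,0,-0.16,0,0,0],[0,0,-0.3,0,0,0],[0,0,-0.46,0,0,0],[0.02,0,-0.6,0,0,0],[0.15,0,-0.75,0,0,0],[0.15,0,-0.95,0,0,0],[0.15,0,-0.95,0,0,0],[0.15,0,-0.95,0,0,0]]' 0.42;python3 - <<'E'
from h import *
c=wrist(); cv2.imwrite("pics/w6.png",c["pixels"])
handles(imaging.capture("scene"))
goto([.61,.2,.33],1,nm="lid-side")
E
```

```text
time_s: 35.9
ee_pos: [0.5186, 0.1075, 0.037]
eef_rot: [-0.028, 3.141, -0.0]
contact_force: [-0.4, -0.7, -0.2]
width: 0.0267
grip_force: 40.3
time_s: 37.1
ee_pos: [0.481, 0.1075, 0.2768]
eef_rot: [-0.029, 3.137, 0.001]
contact_force: [0.0, 0.1, 0.1]
width: 0.0361
grip_force: 0.0
ctr [ 0.3108 -0.2523] yaw 95.8 size [0.039 0.193] px [236. 166.] 435
ctr [0.4636 0.0668] yaw 177.8 size [0.008 0.061] px [358. 206.] 48
ctr [0.5925 0.2155] yaw 69.1 size [0.165 0.416] px [431. 251.] 1390
ctr [ 0.5236 -0.4179] yaw 3.8 size [0.033 0.115] px [165. 220.] 413
ctr [ 0.7113 -0.4084] yaw 86.6 size [0.035 0.173] px [149. 284.] 559
ctr [ 0.7492 -0.2671] yaw 131.1 size [0.064 0.107] px [203. 304.] 316
ctr [ 0.7789 -0.5884] yaw 36.1 size [0.037 0.086] px [ 58. 307.] 329
ctr [ 0.7864 -0.0416] yaw 135.8 size [0.018 0.051] px [311. 318.] 107
ctr [ 0.7905 -0.0901] yaw 44.1 size [0.012 0.049] px [290. 319.] 77
lid-side shift [-0.525  0.361 -0.225] turn [ 0.  -0.  -0.5]
```

View pics/w6.png

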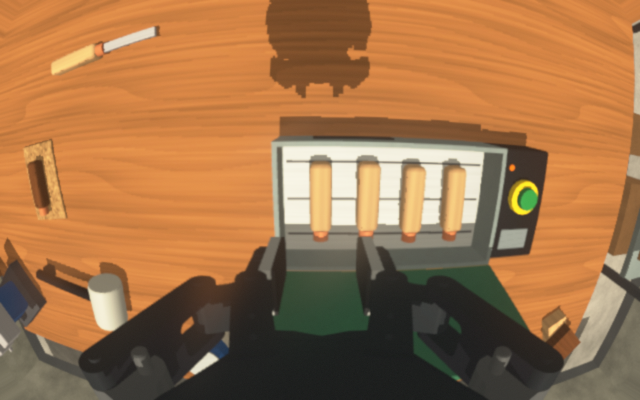

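w6 shows four pale handles flat and side by side at columns 320, 368, 412 and 455. The cured handle is on the board at (40,185). Now I regrasp the bar to close the lid.

```bash
python3 -m inch '[[0,0.04,-0.05,0,0,0.046],[0,0.08,-0.1,0,0,0.092],[0,0.12,-0.15,0,0,0.138],[0,0.16,-0.2,0,0,0.184],[0,0.2,-0.225,0,0,0.23],[0,0.25,-0.225,0,0,0.276],[0,0.3,-0.225,0,0,0.322],[-0.1,0.361,-0.225,0,0,0.368],[-0.28,0.361,-0.225,0,0,0.414],[-0.46,0.361,-0.225,0,0,0.46],[-0.64,0.361,-0.225,0,0,0.5],[-0.795,0.361,-0.225,0,0,0.5],[-0.795,0.361,-0.225,0,0,0.5],[-0.795,0.361,-0.225,0,0,0.5]]' 0.3;python3 - <<'E'
from h import *
t=imaging.capture("scene"); cv2.imwrite("pics/s7.png",cv2.resize(t["pixels"][80:300,300:560],None,fx=2.5,fy=2.5))
w=wrist(); 
cv2.imwrite("pics/w7.png",w["pixels"])
goto([.679,.197,.187],1,nm="bar")
E
```

```text
time_s: 38.6
ee_pos: [0.6785, 0.2011, 0.3254]
eef_rot: [-2.199, -2.239, 0.009]
contact_force: [0.0, -0.3, 0.4]
width: 0.0257
grip_force: 0.0
bar shift [-0.018  0.008  0.576] turn [ 0. -0.  0.]
```

View pics/w7.png

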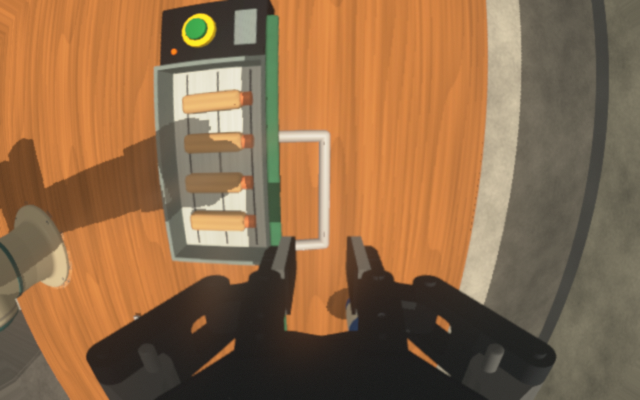

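The bar at column 325 is centred between the fingers.

```bash
python3 -m inch '[[-0.01,0.008,0.1,0,0,0],[-0.018,0.008,0.25,0,0,0],[-0.018,0.008,0.38,0,0,0],[-0.018,0.008,0.48,0,0,0],[-0.018,0.008,0.55,0,0,0],[-0.018,0.008,0.572,0,0,0],[-0.018,0.008,0.572,0,0,0]]'; python3 -m inch '[[0,0,0,0,0,0],[0,0,0,0,0,0],[0,0,0,0,0,0],[0,0,0,0,0,0]]' 0 40;  python3 - <<'E'
from h import *
r=np.hypot(.14,.05);a0=np.arctan2(.05,.14); f=lambda t:np.array([-r*np.cos(a0+t),-r*np.sin(a0+t)])/.25
print(",".join("[0,%.3f,%.3f,0,0,0]"%tuple(f(t)-f(1.74)) for t in np.linspace(1.74,.06,20)[1:]))
E
```

```text
time_s: 39.4
ee_pos: [0.6795, 0.1971, 0.1943]
eef_rot: [2.197, 2.239, 0.012]
contact_force: [-0.7, 0.2, 10.3]
width: 0.0257
grip_force: 4.3
time_s: 39.8
ee_pos: [0.68, 0.1971, 0.1915]
eef_rot: [2.198, 2.24, 0.008]
contact_force: [0.6, 0.4, 8.6]
width: 0.008
grip_force: 39.2
[0,-0.047,-0.024,0,0,0],[0,-0.096,-0.043,0,0,0],[0,-0.146,-0.058,0,0,0],[0,-0.198,-0.069,0,0,0],[0,-0.250,-0.075,0,0,0],[0,-0.302,-0.076,0,0,0],[0,-0.355,-0.073,0,0,0],[0,-0.407,-0.065,0,0,0],[0,-0.458,-0.053,0,0,0],[0,-0.508,-0.036,0,0,0],[0,-0.556,-0.014,0,0,0],[0,-0.602,0.011,0,0,0],[0,-0.645,0.040,0,0,0],[0,-0.686,0.073,0,0,0],[0,-0.724,0.110,0,0,0],[0,-0.758,0.150,0,0,0],[0,-0.789,0.193,0,0,0],[0,-0.816,0.238,0,0,0],[0,-0.838,0.285,0,0,0]
```

```bash
python3 -m inch '[[0,-0.047,-0.034,0,0,0],[0,-0.096,-0.058,0,0,0],[0,-0.146,-0.073,0,0,0],[0,-0.198,-0.084,0,0,0],[0,-0.25,-0.09,0,0,0],[0,-0.302,-0.091,0,0,0],[0,-0.355,-0.088,0,0,0],[0,-0.407,-0.08,0,0,0],[0,-0.458,-0.068,0,0,0],[0,-0.508,-0.051,0,0,0],[0,-0.556,-0.029,0,0,0],[0,-0.602,-0.004,0,0,0]]'; python3 -m inch '[[0,-0.043,0.029,0,0,0],[0,-0.084,0.062,0,0,0],[0,-0.122,0.099,0,0,0],[0,-0.156,0.139,0,0,0],[0,-0.187,0.182,0,0,0],[0,-0.214,0.227,0,0,0],[0,-0.236,0.272,0,0,0],[0,-0.24,0.285,0,0,0],[0,-0.24,0.285,0,0,0]]'
```

```text
time_s: 41.0
ee_pos: [0.5286, 0.1947, 0.1903]
eef_rot: [2.199, 2.242, 0.007]
contact_force: [-1.7, 1.2, 7.2]
width: 0.0083
grip_force: 41.6
time_s: 41.9
ee_pos: [0.4677, 0.1935, 0.1163]
eef_rot: [-2.198, -2.241, 0.002]
contact_force: [-4.0, 4.5, 0.4]
width: 0.0082
grip_force: 43.0
```

```bash
python3 -m inch '[[0,0,0,0,0,0],[0,0,0,0,0,0],[0,0,0,0,0,0],[0,0,0,0,0,0],[0,0,-0.05,0,0,0],[0,0,-0.12,0,0,0],[0,0,-0.22,0,0,0],[0,0,-0.36,0,0,0],[0,0,-0.4,0,0,0]]' 0.5; python3 -m inch '[[0.1,0.02,0,0,0,0],[0.25,0.05,0,0,0,0],[0.43,0.1,0,0,0,0],[0.6,0.12,0,0,0,0],[0.72,0.14,0,0,0,0],[0.77,0.15,0,0,0,0],[0.77,0.15,0,0,0,0],[0.77,0.15,0,0,0,0]]' 0
python3 - <<'E'
from h import *
w=wrist(); cv2.imwrite("pics/w8.png",w["pixels"])
hsv=cv2.cvtColor(w["pixels"],cv2.COLOR_BGR2HSV)
m=cv2.inRange(hsv,np.array((50,150,80)),np.array((75,255,255)))>0
for b in blobs(w,m,.082,150): print("green",b)
t=imaging.capture("top"); P=cloud(t)
m=(P[...,2]>.078)&(P[...,2]<.1)&(P[...,0]>.25)&(P[...,1]>0)&(P[...,1]<.6)
for b in blobs(t,m,.0855): print("lid",b)
v=P[(P[...,0]>.48)&(P[...,0]<.6)&(P[...,1]>.07)&(P[...,1]<.15)&(P[...,2]>.07)&(P[...,2]<.12)]
print("slope z vs x",np.polyfit(v[:,0],v[:,2],1),v[:,2].mean())
goto([.504,.388,.1],1)
E
```

```text
time_s: 42.8
ee_pos: [0.4707, 0.1933, 0.2222]
eef_rot: [2.198, 2.239, 0.01]
contact_force: [-0.6, -0.0, 1.0]
width: 0.0426
grip_force: 0.0
time_s: 43.6
ee_pos: [0.5033, 0.3856, 0.2168]
eef_rot: [2.201, 2.242, -0.001]
contact_force: [0.1, 0.1, 0.0]
width: -0.0002
grip_force: 0.0
lid (array([0.521 , 0.1978]), np.float32(90.99415), [np.float32(0.16329227), np.float32(0.29569095)], (np.float64(228.74904013961606), np.float64(205.65567190226875)), 5730)
lid (array([0.5069, 0.377 ]), np.float32(30.387342), [np.float32(0.009877013), np.float32(0.02663916)], (np.float64(164.93333333333334), np.float64(209.16666666666666)), 30)
slope z vs x [-0.0001  0.085 ] 0.08497971456213492
 shift [0.012 0.002 0.469] turn [ 0.  0. -0.]
```

View pics/w8.png

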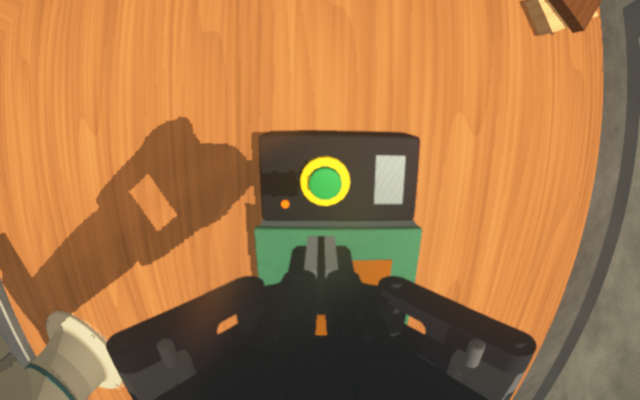

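The lid is flat and shut, with a slope of about 0. The button is at (325,182). I check its position and the cured handle before pressing.

Run:
```python
from h import *
w=wrist(); b=ray(w,325,182,.082); print(b)
t=imaging.capture("top")
for q in handles(t): pass
goto([.504,.388,.1],1)
```

```text
[0.5077 0.3902 0.082 ]
ctr [ 0.7712 -0.5871] yaw 32.2 size [0.047 0.088] px [489. 135.] 244
ctr [ 0.735 -0.066] yaw 91.0 size [0.029 0.068] px [321. 144.] 75
ctr [ 0.7111 -0.4011] yaw 80.9 size [0.03  0.174] px [433. 152.] 366
ctr [ 0.6919 -0.2724] yaw 65.1 size [0.032 0.071] px [390. 159.] 87
ctr [ 0.5142 -0.4179] yaw 3.3 size [0.031 0.103] px [440. 217.] 337
ctr [0.4469 0.1967] yaw 108.7 size [0.1   0.336] px [234. 234.] 235
ctr [ 0.2944 -0.2395] yaw 95.7 size [0.026 0.218] px [389. 290.] 505
 shift [0.011 0.002 0.47 ] turn [ 0. -0. -0.]
```

```bash
python3 -m inch '[[0.015,0.005,0.15,0,0,0],[0.015,0.005,0.3,0,0,0],[0.015,0.005,0.42,0,0,0],[0.015,0.005,0.5,0,0,0],[0.015,0.005,0.53,0,0,0],[0.015,0.005,0.545,0,0,0],[0.015,0.005,0.555,0,0,0],[0.015,0.005,0.565,0,0,0],[0.015,0.005,0.565,0,0,0]]'
```

```text
time_s: 44.7
ee_pos: [0.5052, 0.3901, 0.0772]
eef_rot: [2.2, 2.241, 0.004]
contact_force: [0.3, -1.8, 4.2]
width: -0.0001
grip_force: 2.1
```

```bash
python3 -m inch '[[0,0,0.008,0,0,0],[0,0,0.014,0,0,0],[0,0,0.014,0,0,0],[0,0,0.014,0,0,0]]'
```

```text
time_s: 45.1
ee_pos: [0.5053, 0.3902, 0.0758]
eef_rot: [2.2, 2.241, 0.005]
contact_force: [-5.8, -5.6, 16.9]
width: -0.0
grip_force: 8.3
```

16.9 N against a stop means the button is fully down. I release it and back away.

```bash
python3 -m inch '[[0,0,0,0,0,0],[0,0,-0.04,0,0,0],[0,0,-0.14,0,0,0],[0,0,-0.3,0,0,0],[0,0,-0.48,0,0,0],[0,0,-0.6,0,0,0],[0,0,-0.6,0,0,0],[0,0,-0.6,0,0,0],[0,0,-0.6,0,0,0],[0,0,-0.6,0,0,0]]'
python3 - <<'E'
from h import *
t=imaging.capture("top"); P=cloud(t); handles(t)
m=(P[...,2]>.078)&(P[...,2]<.1)&(P[...,0]>.25)&(P[...,1]>0)&(P[...,1]<.6)
for b in blobs(t,m,.0855,10): print("lid/button",b)
cv2.imwrite("pics/t9.png",cv2.resize(t["pixels"][100:320,120:500],None,fx=2.1,fy=2.1))
E
```

```text
time_s: 46.1
ee_pos: [0.504, 0.3896, 0.2202]
eef_rot: [-2.2, -2.241, 0.005]
contact_force: [-0.4, 0.4, -0.3]
width: -0.0003
grip_force: 0.0
ctr [ 0.7726 -0.5892] yaw 34.0 size [0.049 0.087] px [489. 135.] 243
ctr [ 0.735 -0.066] yaw 91.0 size [0.029 0.068] px [321. 145.] 79
ctr [ 0.7106 -0.4003] yaw 80.5 size [0.033 0.175] px [432. 152.] 367
ctr [ 0.6918 -0.2723] yaw 65.1 size [0.033 0.071] px [390. 159.] 88
ctr [ 0.5141 -0.4175] yaw 3.3 size [0.032 0.103] px [440. 217.] 344
ctr [0.5014 0.0523] yaw 1.9 size [0.    0.099] px [281. 218.] 34
ctr [0.4416 0.2139] yaw 91.0 size [0.003 0.321] px [226. 236.] 196
ctr [ 0.2959 -0.2532] yaw 95.6 size [0.026 0.19 ] px [393. 290.] 465
lid/button (array([0.521 , 0.1979]), np.float32(90.99413), [np.float32(0.16329227), np.float32(0.2956455)], (np.float64(228.72460220318237), np.float64(205.62231159293583)), 5719)
lid/button (array([0.5074, 0.3798]), np.float32(27.309967), [np.float32(0.014500921), np.float32(0.028061738)], (np.float64(163.8048780487805), np.float64(209.34146341463415)), 41)
```

View pics/t9.png

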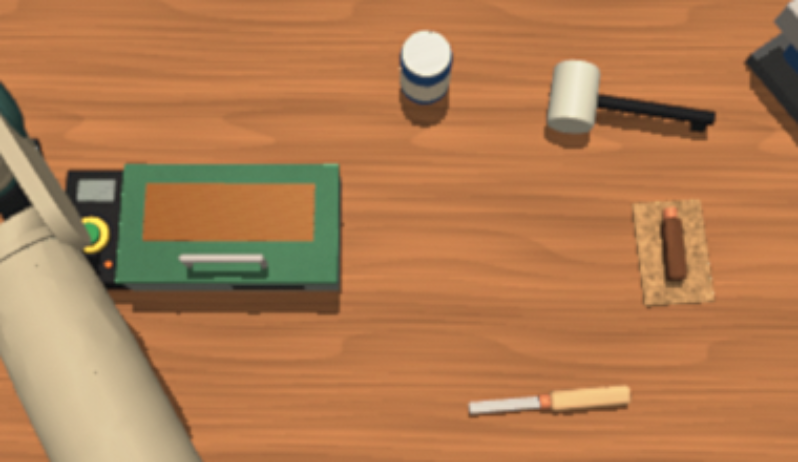

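The lid is shut at crop pixels (230,225), the cured handle is on the board at (673,245), and the bystanders have not moved.

```bash
python3 -c "
from bench import order
print(order.hand_in())"
```

```text
the job is handed in; nothing more can be done
None
```

The job is handed in, with no verdict returned: all four pale handles lay flat in the chamber when the lid was shut, the cured one is on the cork board, the start button was pressed against its stop and released, and the tin, mallet and gouge were left alone.

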